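Tighten the laminating press crisscross

ROBOT

A 6-joint arm with a two-finger parallel gripper is mounted at the origin on a cart in front of the work surface, level with it; the furniture and walls round the work are solid. World frame = base frame: x ahead of the robot, y to its left, z up, the work surface at z = 0. Lengths are in m, angles in degrees, forces in N, time in s.
With the tool pointing down it reaches from about 0.325 to 0.85 m from the base axis. Payload 15.5 kg.
Tool frame: the origin (TCP) lies midway between the tips of the shut fingers; the grasp point (between the pads) lies 19 mm behind it; y points along the fingers, x is the direction in which the jaws open and shut, and the axes are right-handed (so a half turn about y gives the same grasp; the last joint's range is limited). The gripper opens to 91 mm and grips with 3 to 60 N. Pads are 32 mm wide; open, the fingers measure 118 mm over their backs; the gripper's body (76 mm by 178 mm) begins 60 mm behind the grasp point.
Start: joints at [-71.648, 28.281, 77.091, -0, 74.628, -5.472], TCP at [0.252, -0.572, 0.214] pointing down, gripper open.
Joint ranges: [-166.48, 166.48], [-47.26, 123.95], [12.59, 153.08], [-70.14, 250.14], [6.76, 159.57], [-176.63, 176.63]. Speed limits (degrees/s): [108.29, 108.29, 147.25, 172.46, 172.46, 172.46].

INTERFACE

Orientations are given as a 3x3 rotation matrix whose columns are the frame's x, y, z axes.
In Python, from bench import ctrl gives the robot as it stands. The module is installed in compiled form; this text tells all that it offers. Calls block until the motion is done:
- ctrl.goto(position, orientation): joint-space move of the TCP to a pose.
- ctrl.move_l(position, vel=0.15, ori=None, contact_N=None): straight line of the TCP; ori=None keeps the orientation; vel is the mean speed in m/s. With contact_N (N) it stops when the force on the tool has changed by that much, and returns True; else False.
- ctrl.movej(angles): joint-space move.
- ctrl.command_gripper(opening): opening from 0.0 (shut) to 1.0 (fully open); the grip force is fixed at half the most; returns when the fingers have stopped.
- ctrl.sleep(seconds).
- ctrl.ik(position, orientation): joint angles nearest the present ones, or None.
- ctrl.read_camera(name): name is "scene" or "top"; returns the picture (384x512x3 uint8, blue, green, red); there is no depth.
- ctrl.camera_params(name): a dict with "fx", "fy", "cx", "cy" (pixels), "D" ([k1, k2, p1, p2, k3] as OpenCV has them; the pictures are not rectified), "pose" (4x4, takes a point from camera to world coordinates). Camera axes: x right, y up, looking along -z (the intrinsics and any distortion apply to the point x, -y, -z); pixel columns grow to the right and rows downward; lengths in m; the calibration is good to about 2 mm. A picture is of the moment at which its call begins. camera_params takes no time and is no camera call.
A pose or a line that the arm cannot do raises ctrl.MotionError and nothing moves.
- ctrl.sign_off(): hands the job in, once; it reports no verdict.
Readings, each from a call of its own:
- ctrl.current_t(): time.
- ctrl.current_q(): joint angles.
- ctrl.current_dq(): joint speeds.
- ctrl.current_effort(): joint torques, N m.
- ctrl.current_tool_pos(): TCP position.
- ctrl.current_eef_rot(): TCP orientation.
- ctrl.current_contact_force(): force on the tool from outside, world axes, zero at the start.
- ctrl.current_wrist_torque(): the same for the moment, N m.
- ctrl.current_grip_width(): opening from 0.0 (shut) to 1.0 (fully open).
Only numpy, scipy, OpenCV 4.12 (cv2) and the standard library are available. Lean on these libraries where they do the work, as an engineer would, in place of code of your own. Each camera call takes 0.05 s, during which the arm holds its last target. There are 200 camera calls.

TASK

Tighten the four T-handle nuts of the blue laminating press clockwise, crisscross and in two passes, so that the plate comes down evenly. Two diagonally opposite nuts have already had their first eighth of a turn: give the two loose ones theirs, until all four pointers aim at the middle of the plate (yellow dots). Then tighten all four fully to their stops (green dots): both nuts of one diagonal first, while the other diagonal is still at the yellow dots, then the other two; let go of the press at the end.

Things in the scene. Friction and masses are not known exactly. Their poses are not given: they have to be found in the camera images.
- press: Fixed square press, 150 x 150 mm: blue base, wooden blank (its length along y), grey plate with top 78 mm above the bench, four black T-handle nuts on it. Origin: centre of the underside, on the bench; z up; any yaw. Nut axes, vertical, at (x, y) mm in its frame: a (55, 55), b (-55, 55), c (-55, -55), d (55, -55); a-c and b-d are the diagonals.
- nut_a (a joint): Turn of nut a, rad, growing clockwise from above: 0 loose (white dot), 0.785 first pass (yellow), 1.571 stop (green); dots on the plate 30 mm from the axis. Handle: bar 46 x 14 mm, 86 to 113 mm above the bench, centred on the axis; white stripe on its pointer end. Pointer yaw in the press frame: -1.571 - value.
- nut_b (a joint): Turn of nut b, values and handle as nut a; pointer yaw in the press frame (anticlockwise from its x): 0 - value. Each nut stays where it is left and takes about 0.12 Nm to turn; a round hub of 21 mm diameter is below the bar.
- nut_c (a joint): Turn of nut c, values and handle as nut a; pointer yaw in the press frame: 1.571 - value.
- nut_d (a joint): Turn of nut d, values and handle as nut a; pointer yaw in the press frame: 3.142 - value.

How it is judged (in metres and radians):
On the way, in this order (a step that is already met when the one before it is completed fails the run):
1. all four nuts have had the first pass and no more, and stand still: each 28 to 62 degrees from loose, so within 17 degrees of the yellow dot (value of joint nut_a between 0.49 and 1.08 rad and value of joint nut_b between 0.49 and 1.08 rad and value of joint nut_c between 0.49 and 1.08 rad and value of joint nut_d between 0.49 and 1.08 rad and velocity of joint each of nut_a, nut_b, nut_c, nut_d below 0.1 rad/s), for 0.3 s.
2. both nuts of one diagonal are tight (within 10 degrees of the stop) while both of the other are still within 17 degrees of the yellow dot (((value of joint each of nut_a, nut_c above 1.396 rad and value of joint nut_b between 0.49 and 1.08 rad and value of joint nut_d between 0.49 and 1.08 rad) or (value of joint each of nut_b, nut_d above 1.396 rad and value of joint nut_a between 0.49 and 1.08 rad and value of joint nut_c between 0.49 and 1.08 rad))), for 0.2 s.
At the end, for the whole second after the job is handed in: All four nuts are tight: each within 10 degrees (0.175 rad) of its stop, the pointer at the green dot (value of joint each of nut_a, nut_b, nut_c, nut_d above 1.396 rad); the robot touches nothing.
It also fails if it takes over 64 s, if anything falls off the work surface, if the arm or the gripper's body presses on something with over 40 N, if the wrist force passes 120 N, or if a joint passes its speed limit or range.

## Working session

There is one attempt and no reset: what is moved stays moved. The work goes in short steps, each a Python script; the robot and the scene stay as the last script left them, time stands still between calls to the robot, and variables do not carry over. Pictures are saved under pics/ and viewed, about 8 in all and at most 12, crops included, and the job is handed in when it is done.

```bash
mkdir -p pics
python3 - <<'E'
from bench import ctrl
import cv2, numpy as np
for n in("scene","top"):
    cv2.imwrite(f"pics/{n}0.png",ctrl.read_camera(n)); p=ctrl.camera_params(n); print(n,{k:(np.round(v,4).tolist()) for k,v in p.items()})
print(ctrl.current_t())
E
```

```text
scene {'fx': 360.681, 'fy': 360.681, 'cx': 257.4153, 'cy': 188.0529, 'D': [-0.0172, 0.0, 0.0, 0.0, 0.0], 'pose': [[0.8266, 0.2963, -0.4784, 0.1212], [-0.5627, 0.43, -0.706, -0.8589], [-0.0035, 0.8528, 0.5222, 0.5169], [0.0, 0.0, 0.0, 1.0]]}
top {'fx': 372.9737, 'fy': 372.9737, 'cx': 257.7264, 'cy': 200.5171, 'D': [-0.1241, 0.0, 0.0, 0.0, 0.0], 'pose': [[-0.0051, 0.99, -0.1413, 0.4032], [-0.9999, -0.0033, 0.013, -0.2667], [0.0124, 0.1413, 0.9899, 0.9075], [0.0, 0.0, 0.0, 1.0]]}
0.1
```

View pics/top0.png

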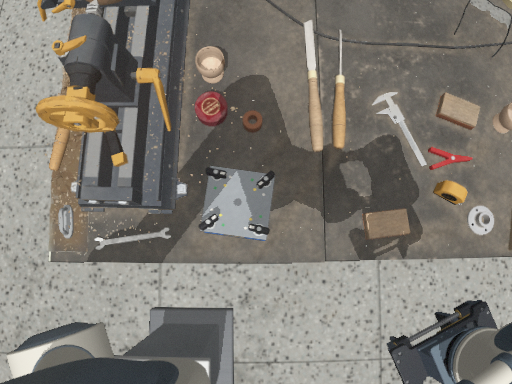

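View pics/scene0.png

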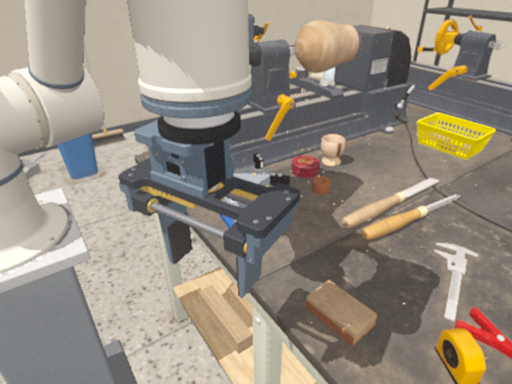

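The top view shows the press near (238,203) with the lathe to its left. The scene view of it is blocked by the gripper. I'll enlarge the top view.

```bash
cat > h.py <<'E'
from bench import ctrl
import cv2, numpy as np
def ray(name,uv,z):
    p=ctrl.camera_params(name); K=np.array([[p["fx"],0,p["cx"]],[0,p["fy"],p["cy"]],[0,0,1]]); 
    n=cv2.undistortPoints(np.float64(uv).reshape(-1,1,2),K,np.float64(p["D"])).reshape(-1,2)
    T=np.array(p["pose"]); d=np.c_[n[:,0],-n[:,1],-np.ones(len(n))]@T[:3,:3].T
    return (T[:3,3]+d*((z-T[2,3])/d[:,2:]))[:,:2]
def proj(name,P):
    p=ctrl.camera_params(name); K=np.array([[p["fx"],0,p["cx"]],[0,p["fy"],p["cy"]],[0,0,1]]); T=np.array(p["pose"])
    c=(np.float64(P)-T[:3,3])@T[:3,:3]; c=c*[1,-1,-1]
    return cv2.projectPoints(c.reshape(-1,1,3),np.zeros(3),np.zeros(3),K,np.float64(p["D"]))[0].reshape(-1,2)
def crop(img,x0,x1,y0,y1,s,f):
    cv2.imwrite(f,cv2.resize(img[y0:y1,x0:x1],None,fx=s,fy=s,interpolation=cv2.INTER_CUBIC))
E
python3 - <<'E'
from h import *
im=cv2.imread("pics/top0.png"); crop(im,190,290,155,245,6,"pics/c0.png")
b=im.astype(int); hsv=cv2.cvtColor(im,cv2.COLOR_BGR2HSV)
for n,m in (("plate",(b[...,0]-b[...,2]>8)&(b.min(2)>70)),):
    m=m.astype(np.uint8); m[:160]=0;m[245:]=0;m[:,:195]=0;m[:,285:]=0
    m=cv2.morphologyEx(m,cv2.MORPH_CLOSE,np.ones((5,5)))
    c=max(cv2.findContours(m,0,2)[0],key=cv2.contourArea); r=cv2.minAreaRect(c); print(r)
    q=ray("top",cv2.boxPoints(r),.078); print(q,q.mean(0),np.linalg.norm(np.diff(q,axis=0),axis=1))
    d=q[1]-q[0];print(np.degrees(np.arctan2(d[1],d[0])))
E
```

```text
((237.06527709960938, 205.0323486328125), (64.99819946289062, 63.15558624267578), 7.943471908569336)
[[ 0.45166846 -0.15003945]
 [ 0.59382108 -0.16762012]
 [ 0.57248921 -0.31398314]
 [ 0.4313327  -0.29308542]] [ 0.51232786 -0.23118203] [0.14323563 0.14790936 0.14269505]
-7.050233678902493
```

View pics/c0.png

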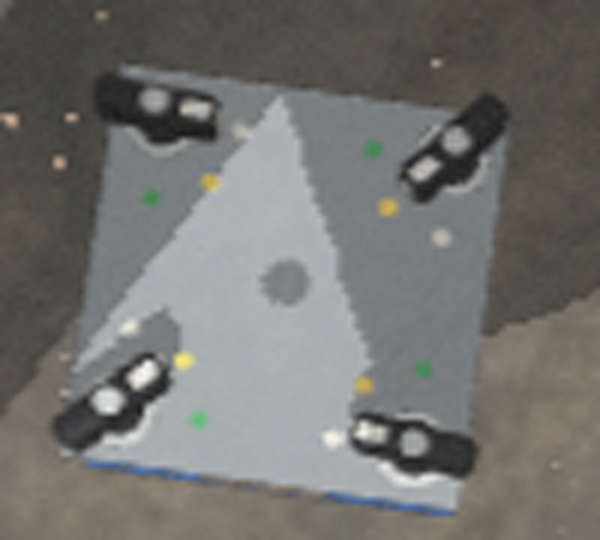

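Nuts at upper left and lower right (a and c) are loose. Lower left and upper right are at yellow. Next I move the arm out of the scene camera's view so I can see how high the lathe bed is.

Run:
```python
from h import *
print(np.round(ctrl.current_eef_rot(),2).tolist())
f=lambda L:np.array([((x+.5)/6-.5+190,(y+.5)/6-.5+155) for x,y in L])
caps=ray("top",f([(154,99),(108,400),(413,442),(456,140)]),.114) # a b c d
print("caps",caps.round(4).tolist(),caps.mean(0)); 
dots=ray("top",f([(243,131),(130,327),(332,437),(442,237), (211,182),(183,360),(364,385),(388,207),(151,198),(198,419),(424,369),(373,148)]),.078)
P=np.array([[55,55],[-55,55],[-55,-55],[55,-55]])/1000
w=np.radians([-90,0,90,180]); D=np.vstack([P+.03*np.c_[np.cos(w-t),np.sin(w-t)] for t in np.radians([0,45,90])])
def fit(A,B):
    a=A-A.mean(0);b=B-B.mean(0); th=np.arctan2((a[:,0]*b[:,1]-a[:,1]*b[:,0]).sum(),(a*b).sum()); R=np.array([[np.cos(th),-np.sin(th)],[np.sin(th),np.cos(th)]])
    t=B.mean(0)-R@A.mean(0); print("fit",t,np.degrees(th),"res mm",(1000*np.linalg.norm(B-A@R.T-t,axis=1)).round(1)); return
fit(P,caps);fit(D,dots)
print("bed base",ray("top",[(187,190),(175,212)],0).round(3).tolist(), ray("top",[(165,205),(175,208)],.15).round(3).tolist())
R=np.array([[1,0,0],[0,0,1],[0,-1,0.]]); print(R)
ctrl.goto([.34,-.2,.32],R); print(ctrl.current_t(),ctrl.current_q())
im=ctrl.read_camera("scene"); cv2.imwrite("pics/s1.png",im); crop(im,140,420,70,290,2.5,"pics/s1c.png")
```

```text
[[0.4, -0.0, 0.91], [-0.91, 0.0, 0.4], [-0.0, -1.0, 0.0]]
caps [[0.5814, -0.1851], [0.4721, -0.1699], [0.4568, -0.2784], [0.5659, -0.2945]] [ 0.51906111 -0.2319699 ]
fit [ 0.51906111 -0.2319699 ] -8.100218202824168 res mm [0.2 0.3 0.3 0.4]
fit [ 0.51906903 -0.23187202] -8.1666428219997 res mm [0.3 0.6 0.2 0.4 0.1 0.4 0.4 0.2 0.3 0.2 0.4 0.3]
bed base [[0.56, -0.104], [0.505, -0.075]] [[0.503, -0.086], [0.496, -0.107]]
[[ 1.  0.  0.]
 [ 0.  0.  1.]
 [ 0. -1.  0.]]
1.575 [-3.92217516e+01  2.98368169e+00  9.65761059e+01 -8.15778147e-03
  8.04452453e+01 -3.91261855e+01]
```

View pics/s1c.png

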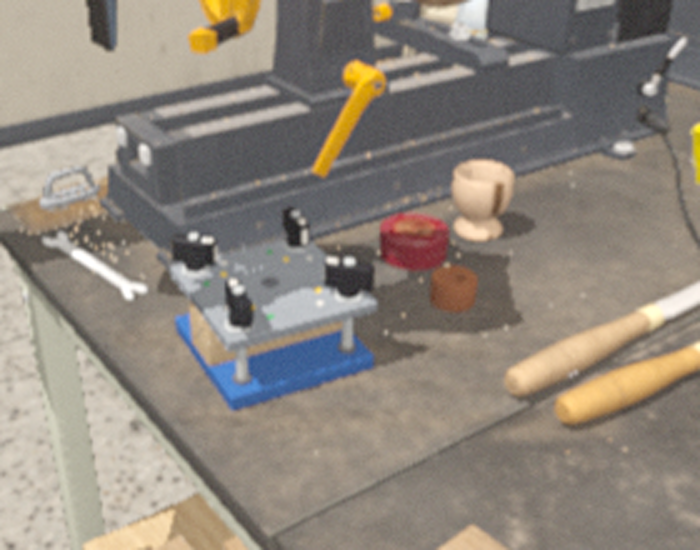

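The press pose now fits within 0.6 mm: centre (0.519, -0.232), yaw -8.1°. In the scene view, the bed end and the yellow lever are behind the press. I'll triangulate both for clearance.

Run:
```python
from h import *
def tri(a,b):
    o=[];d=[]
    for n,uv in(("top",a),("scene",b)):
        p0=np.r_[ray(n,[uv],0)[0],0];p1=np.r_[ray(n,[uv],.3)[0],.3];o.append(p0);d.append((p1-p0)/np.linalg.norm(p1-p0))
    s=np.linalg.lstsq(np.c_[d[0],-d[1]],o[1]-o[0],rcond=None)[0]
    x,y=o[0]+d[0]*s[0],o[1]+d[1]*s[1]; return (x+y)/2,np.linalg.norm(x-y)
print("lever tip",tri((168,130),(268,138)));
print("bed top corner",tri((163,201),(212,132)))
im=cv2.imread("pics/top0.png"); crop(im,70,210,30,230,3,"pics/c1.png")
```

```text
lever tip (array([ 0.68575706, -0.07512105,  0.09472884]), np.float64(0.007250251893894163))
bed top corner (array([ 0.50877189, -0.0831725 ,  0.15894817]), np.float64(0.0019787936886999594))
```

View pics/c1.png

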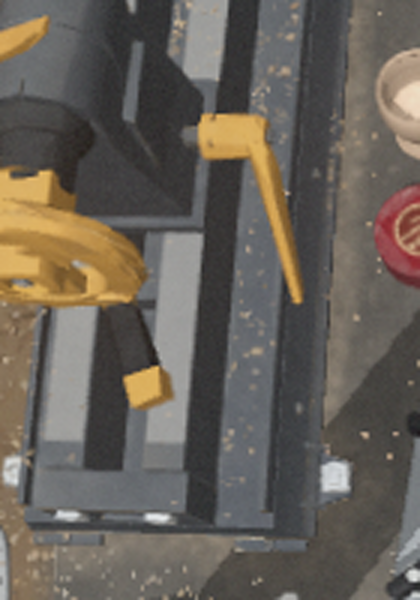

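The bed's tall part starts at about y = -0.02 and only the low flange reaches -0.08. A gripper centred on the nut axes therefore clears it, so I'll grasp each bar and rotate about its axis.

```bash
cat >> h.py <<'E'
C=np.array([.51907,-.2319]); YAW=-8.13
NUT=dict(a=(55,55,-90),b=(-55,55,0),c=(-55,-55,90),d=(55,-55,180))
def Rj(deg):
    t=np.radians(deg); c,s=np.cos(t),np.sin(t)
    return np.array([[c,0,-s],[s,0,c],[0,-1,0.]])
def axis(n):
    t=np.radians(YAW);x,y=NUT[n][:2]; return C+np.array([x*np.cos(t)-y*np.sin(t),x*np.sin(t)+y*np.cos(t)])/1000
def turn(n,v0,v1):
    """grip nut n standing at v0 deg, turn it clockwise to v1, let go, rise"""
    p=axis(n); up=np.r_[p,.17]; dn=np.r_[p,.089]
    y=YAW+NUT[n][2]+90-v0
    q=ctrl.current_q(); best=[]
    for k in(0,180,-180):
        a,b=ctrl.ik(up,Rj(y+k)),ctrl.ik(up,Rj(y+k-(v1-v0)))
        if a is not None and b is not None and abs(abs(a[5]-b[5])-(v1-v0))<5: best.append((abs(a[5]-q[5]),y+k))
    y=min(best)[1]
    ctrl.goto(up,Rj(y)); ctrl.command_gripper(.5)
    hit=ctrl.move_l(dn,.1,contact_N=12); 
    if hit: print("contact going down",ctrl.current_tool_pos()); return
    ctrl.command_gripper(0); w=ctrl.current_grip_width()
    ctrl.goto(dn,Rj(y-(v1-v0))); m=np.round(ctrl.current_wrist_torque(),2)
    ctrl.sleep(.2); ctrl.command_gripper(.5); ctrl.move_l(up,.12)
    print(n,"width mm",round(w*91,1),"moment",m,"t",round(ctrl.current_t(),1),"q6",ctrl.current_q()[5])
E
python3 - <<'E'
from h import *
turn("a",0,45); turn("c",0,45)
ctrl.goto([.34,-.2,.32],Rj(-8)); im=ctrl.read_camera("top"); cv2.imwrite("pics/t2.png",im); crop(im,190,290,155,245,6,"pics/c2.png"); print(ctrl.current_t())
E
```

```text
a width mm 13.8 moment [ 0.11  2.04 -0.15] t 7.6 q6 29.849062716509582
c width mm 13.8 moment [-0.18  1.92 -0.13] t 12.8 q6 15.361211096866194
13.7167
```

View pics/c2.png

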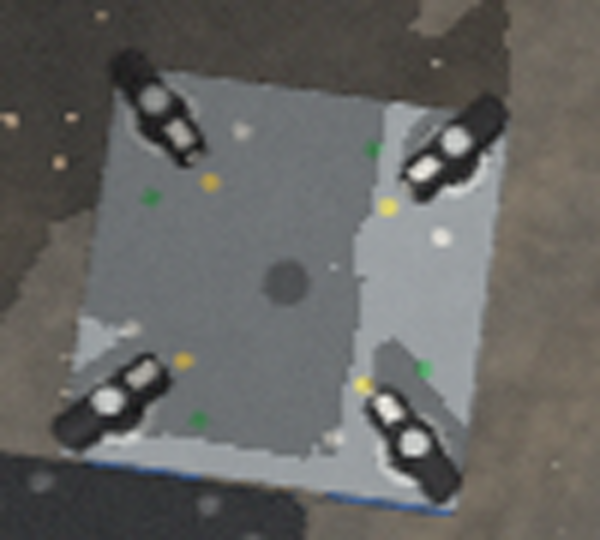

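All four pointers now aim at the yellow dots: a at 54° (53° expected), c at 54°, b at 37° and d at 40° (37° expected). Next I tighten diagonal a-c and check it.

Run:
```python
from h import *
turn("c",45,89); turn("a",45,89)
ctrl.goto([.34,-.2,.32],Rj(-8)); im=ctrl.read_camera("top"); cv2.imwrite("pics/t3.png",im); crop(im,190,290,155,245,6,"pics/c3.png"); print(ctrl.current_t())
```

```text
c width mm 13.8 moment [ 0.94  0.75 -0.13] t 18.8 q6 59.360830489932475
a width mm 13.2 moment [ 1.33  0.84 -0.14] t 23.7 q6 73.8506972805738
25.4167
```

View pics/c3.png

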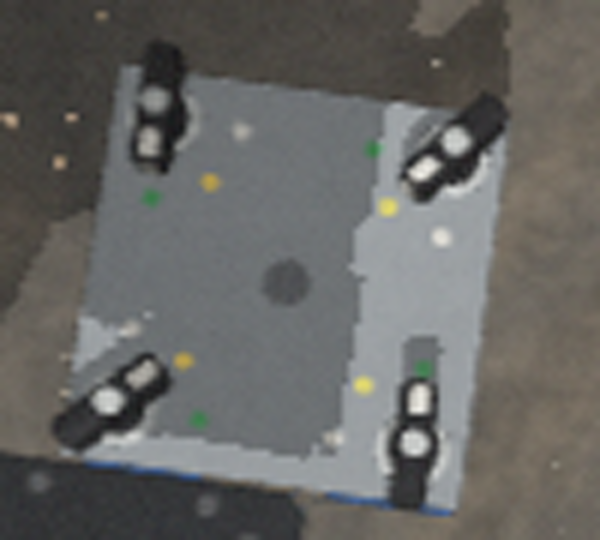

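Nuts a and c are at green (97° and 98°, 98° expected). Nuts b and d are still at yellow, so they come next.

Run:
```python
from h import *
turn("b",45,89); turn("d",45,89)
ctrl.goto([.34,-.2,.32],Rj(-8)); im=ctrl.read_camera("top"); cv2.imwrite("pics/t4.png",im); crop(im,190,290,155,245,6,"pics/c4.png"); print(ctrl.current_t())
```

```text
b width mm 13.8 moment [-1.59  1.89 -0.09] t 30.5 q6 -19.44826242165654
d width mm 13.8 moment [-0.46  1.36 -0.13] t 35.6 q6 -25.702906385638183
36.7417
```

View pics/c4.png

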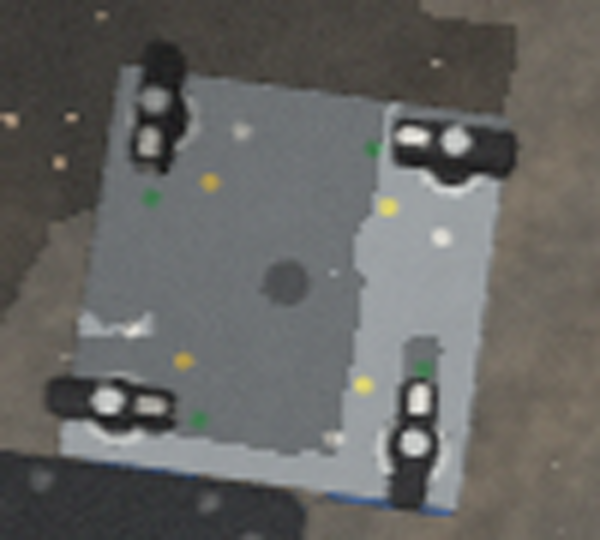

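All four pointers are at the green dots (b 6.5° and d 6.2°, 8° expected), and the arm is clear. Handing in.

```bash
python3 -c "
from h import *
ctrl.sign_off()"
```

```text
the job is handed in; nothing more can be done
```

I handed the job in at about 37 s, and all four nuts are tight, with their pointers at the green dots. No verdict is reported, so this rests on my own checks.

- **First pass:** I gave the two loose nuts, a and c, their eighth of a turn. The picture then showed all four pointers within about 3° of the yellow dots.
- **First diagonal:** I tightened c and a to their stops while b and d stayed at yellow. The picture put a and c within about 1° of the stop.
- **Second diagonal:** I then tightened b and d. The last picture shows all four within about 2° of their stops; the limit is 10°.
- **Release:** the gripper is open and the arm parked clear of the press. No descent hit anything, and no check failed or disagreed.

I turned the second-pass nuts to 89° on purpose, so the gripper never pushed hard against the stops.

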